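Put two tubs of plums under their drop lids and weights

ROBOT

A 6-joint arm with a two-finger parallel gripper is mounted at the origin on the work surface. World frame = base frame: x ahead of the robot, y to its left, z up, the work surface at z = 0. Lengths are in m, angles in rad, forces in N, time in s.
With the tool pointing down it reaches from about 0.375 to 0.975 m from the base axis. Payload 3.8 kg.
Tool frame: the origin (TCP) lies between the finger pads; the fingertips stand 25 mm ahead of it and the grasp point (between the pads) lies 6 mm ahead of it; z points along the fingers, y is the line along which they close (so a half turn about z gives the same grasp; the last joint's range is limited). The gripper opens to 85 mm and grips with 20 to 120 N. Pads are 22 mm wide; open, the fingers measure 114 mm over their backs; the gripper's body (76 mm by 85 mm) begins 54 mm behind the grasp point. The pads swing forward as they close: fully open they stand 13 mm farther back than shut.
Start: joints at [1.251, 0.264, 1.604, -0, 1.274, -0.037], TCP at [0.188, 0.648, 0.256] pointing down, gripper open.
Joint ranges: [-2.63, 2.63], [-0.94, 2.18], [0.31, 2.57], [-1.31, 4.45], [0, 2.66], [-2.55, 2.55]. Speed limits (rad/s): [2.57, 2.57, 3.14, 3.14, 3.14, 3.14].

INTERFACE

Orientations are given as a rotation vector (axis times angle).
In Python, from workcell import robot gives the robot as it stands. Calls block until the motion is done:
- robot.move_ptp(position, orientation): joint-space move of the TCP to a pose.
- robot.servo_line(position, orientation=None, rate=0.15): straight line of the TCP; orientation=None keeps the orientation; rate is the mean speed in m/s.
- robot.goto_joints(angles): joint-space move.
- robot.gripper_to(opening, grasp_force=None): finger opening in m; grasp_force is the grip in N (None keeps the last); returns when the fingers have stopped.
- robot.sleep(seconds).
- robot.solve_ik(position, orientation): joint angles nearest the present ones, or None.
- robot.sense(): the state.
- robot.capture(name): name is "scene" or "top"; returns the picture (420x560x3 uint8, blue, green, red); there is no depth.
- robot.get_calibration(name): a dict with "fx", "fy", "cx", "cy" (pixels), "R" (3x3) and "t" (3): a world point X has camera coordinates R X + t. Camera axes: x right, y down, z forward; pixel columns grow to the right and rows downward; lengths in m; the calibration is good to about 2 mm. A picture is of the moment at which its call begins. get_calibration takes no time and is no camera call.
A pose or a line that the arm cannot do raises robot.PlanningError and nothing moves.
- robot.close_job(): hands the job in; it is judged then, once.
Trained networks look in the newest picture that a camera, given by its name, has taken for a name from the list of things; names that differ only in an ending like _2 or _b are one class to them, and where a whole thing is asked for, a point or a joint stands for the part that bears it (a point fixed in the world has none). Each returns a list of dicts, best first, with "p" (0 to 1); they miss things now and then, are a little off and sometimes report something else, mostly with a low value. They report only what shows in the picture. A call takes as long as a camera call. They do not tell look-alikes from the thing itself.
- robot.cut_out(camera, label): "mask" (420x560 bool, what is visible of it) and "centre" ([row, column] in pixels, amid what is visible of it).
The state is a dict: "time_s": time; "joints": joint angles; "qvel": joint speeds; "effort": joint torques, N m; "position": TCP position; "ee_rot": TCP orientation; "wrist_force": force on the tool from outside, world axes, zero at the start; "wrist_torque": the same for the moment, N m; "width": finger opening in m; "finger_force": force on a finger pad.
Only numpy, scipy, OpenCV 4.12 (cv2) and the standard library are available. Lean on these libraries where they do the work, as an engineer would, in place of code of your own. Each camera call takes 0.05 s, during which the arm holds its last target. There are 200 camera calls.

TASK

Put the plums in both blue tubs under weight: in each tub first lay the wooden drop lid of its size flat on the plums, knob up, then stand the ring weight of its size on that lid, handle up, so that the lid's knob goes up into the ring. The larger lid and weight belong in the wider tub, the smaller ones in the narrower; set everything down gently without dropping it, let go, and leave the two packed punnets where they are.

Things in the scene. Friction and masses are not known exactly. Their poses are not given: they have to be found in the camera images.
- crock_wide: the wider of two pale blue round straight-sided tubs, fixed to the table, part filled with dark red plums (a firm, level bed). Outer diameter 150 mm, inner 136 mm, wall 7 mm, height 90 mm; the bed of plums lies 45 mm above the underside, so 45 mm below the rim. Origin: centre of the underside, z up; its yaw means nothing
- crock_narrow: the narrower of two pale blue round straight-sided tubs, fixed to the table, part filled with dark red plums (a firm, level bed). Outer diameter 118 mm, inner 104 mm, wall 7 mm, height 90 mm; the bed of plums lies 45 mm above the underside, so 45 mm below the rim. Origin: centre of the underside, z up; its yaw means nothing
- lid_wide: the larger round drop lid of pale wood, loose, lying flat with its knob up: a disc 120 mm across and 14 mm thick with a plain cylindrical knob in the middle, 28 mm across and 26 mm high (its top 40 mm above the underside). About 160 g. Origin: centre of the underside, z up through the knob; its yaw means nothing
- lid_narrow: the smaller round drop lid of pale wood, loose, lying flat with its knob up: a disc 88 mm across and 14 mm thick with a plain cylindrical knob in the middle, 24 mm across and 26 mm high (its top 40 mm above the underside). About 100 g. Origin: centre of the underside, z up through the knob; its yaw means nothing
- weight_wide: the larger pickle weight, loose, upright: a grey stone ring 112 mm across, 30 mm high, open middle 64 mm across, with a straight steel bar handle over the middle on two posts. Bar 100 mm long, 14 mm wide, 44 to 58 mm above the underside; grasp it across its width at its middle. About 750 g. Origin: centre of the underside, z up; the bar runs along its x axis
- weight_narrow: the smaller pickle weight, loose, upright: a grey stone ring 76 mm across, 30 mm high, open middle 50 mm across, with a straight steel bar handle over the middle on two posts. Bar 75 mm long, 14 mm wide, 44 to 58 mm above the underside; grasp it across its width at its middle. About 380 g. Origin: centre of the underside, z up; the bar runs along its x axis
- punnet_a: a small clear rectangular punnet packed with dark red plums, loose, 96 x 72 mm, 34 mm high. Not to be moved. Origin: centre of the underside, long side along its x axis
- punnet_b: a small clear rectangular punnet packed with dark red plums, loose, 96 x 72 mm, 34 mm high. Not to be moved. Origin: centre of the underside, long side along its x axis (the other of two alike)
Mind the look-alikes: they are no part of the job. What is shaped like the crock_wide but green is not meant. What is shaped like the crock_narrow but yellow is not meant.

How it is judged:
At the end, for the whole second after the job is handed in: In each tub its own lid lies on the plums (underside 45 +-6 mm above the tub's underside, centre within 12 mm of the axis) and its own weight on the lid around the knob (underside 59 +-6 mm up, within 22 mm of the axis), all level within 0.1 rad, released and at rest (horizontal distance between lid_wide and crock_wide below 0.012 m and z of lid_wide in the frame of crock_wide between 0.039 and 0.051 m and angle between each of lid_wide, weight_wide, lid_narrow, weight_narrow's own z axis and vertical below 0.1 rad and linear speed of each of lid_wide, weight_wide, lid_narrow, weight_narrow below 0.02 m/s and angular speed of each of lid_wide, weight_wide, lid_narrow, weight_narrow below 0.2 rad/s and horizontal distance between weight_wide and crock_wide below 0.022 m and z of weight_wide in the frame of crock_wide between 0.053 and 0.065 m and horizontal distance between lid_narrow and crock_narrow below 0.012 m and z of lid_narrow in the frame of crock_narrow between 0.039 and 0.051 m and horizontal distance between weight_narrow and crock_narrow below 0.022 m and z of weight_narrow in the frame of crock_narrow between 0.053 and 0.065 m); the robot touches nothing.
It fails at once if a drop lid or weight is dropped: it falls free of the fingers faster than 0.7 m/s (a fall of about 25 mm) ((contact force between the fingers and lid_wide below 0.05 N and linear speed of lid_wide above 0.7 m/s) or (contact force between the fingers and lid_narrow below 0.05 N and linear speed of lid_narrow above 0.7 m/s) or (contact force between the fingers and weight_wide below 0.05 N and linear speed of weight_wide above 0.7 m/s) or (contact force between the fingers and weight_narrow below 0.05 N and linear speed of weight_narrow above 0.7 m/s)).
It fails at once if a packed punnet is moved more than 30 mm or tipped (distance of any of punnet_a, punnet_b from where it was at the start of the episode above 0.03 m or angle between any of punnet_a, punnet_b's own z axis and vertical above 0.4 rad).
It also fails if it takes over 99 s, if anything falls off the work surface, if the arm or the gripper's body presses on something with over 40 N, if the wrist force passes 120 N, or if a joint passes its speed limit or range.

## Working session

There is one attempt and no reset: what is moved stays moved. The work goes in short steps, each a Python script; the robot and the scene stay as the last script left them, time stands still between calls to the robot, and variables do not carry over. Pictures are saved under pics/ and viewed, at most 14 in all, crops included, and the job is handed in when it is done.

```bash
mkdir -p pics; ls; python3 - <<'E'
from workcell import robot
import cv2
for n in("scene","top"):
    cv2.imwrite(f"pics/{n}0.png",robot.capture(n)); c=robot.get_calibration(n); print(n,c)
print(robot.sense())
E
```

```text
pics
scene {'fx': 460.39171227100906, 'fy': 460.39171227100906, 'cx': 273.64265101144196, 'cy': 219.42055396985901, 'R': array([[ 0.36310101,  0.9317129 , -0.00829015],
       [ 0.47533126, -0.19288083, -0.85840385],
       [-0.80138496,  0.30774674, -0.51290749]]), 't': array([-0.21858361, -0.17971219,  1.69209921])}
top {'fx': 482.29972496414103, 'fy': 482.29972496414103, 'cx': 281.7441850346165, 'cy': 217.27264058374766, 'R': array([[-1.36520765e-02, -9.99906082e-01, -1.20329013e-03],
       [-9.93071814e-01,  1.36992123e-02, -1.16707774e-01],
       [ 1.16713297e-01, -3.98349952e-04, -9.93165569e-01]]), 't': array([0.04476472, 0.47322568, 1.44346121])}
{'time_s': 0.1, 'joints': array([ 1.25109729e+00,  2.64687488e-01,  1.60527741e+00,  2.13940073e-05,
        1.27367192e+00, -3.68901632e-02]), 'qvel': array([-0.00109491, -0.00072114, -0.00315129,  0.00063791,  0.00069733,
       -0.00045673]), 'effort': array([-2.61789837e-04, -5.16716623e+01, -3.68580365e+01, -9.77009654e-05,
        6.43188570e-03, -1.76946253e-05]), 'position': array([0.18815598, 0.64760141, 0.25505835]), 'ee_rot': array([-0.4427118 , -3.10985474,  0.00315399]), 'wrist_force': array([ 0.95238004, -0.20039992, -0.10254987]), 'wrist_torque': array([-0.01960446, -0.01615331,  0.08172387]), 'finger_force': 0.0, 'width': 0.08553857485765975}
```

View pics/top0.png

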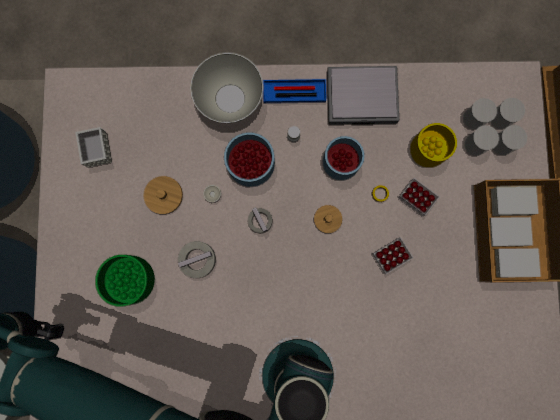

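View pics/scene0.png

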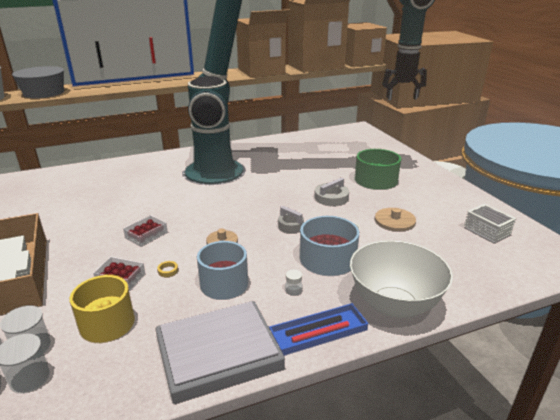

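The top view shows these candidates:
- **Wide tub:** blue (249,159), with the green look-alike at (124,280).
- **Narrow tub:** blue (343,157), with the yellow look-alike at (435,145).
- **Lids:** large (163,195), small (328,219).
- **Weights:** large (196,260), small (260,220). The other rings, at (213,194) and yellow (380,194), are too small.

I choose the blue tubs. Next I measure and check the choices in one close crop.

```bash
cat > h.py <<'E'
from workcell import robot
import numpy as np, cv2
from scipy.optimize import least_squares
def proj(c,X):
    p=np.atleast_2d(X)@c["R"].T+c["t"]; return np.c_[c["fx"]*p[:,0]/p[:,2]+c["cx"],c["fy"]*p[:,1]/p[:,2]+c["cy"]]
def unproj(c,uv,z):
    d=np.array([(uv[0]-c["cx"])/c["fx"],(uv[1]-c["cy"])/c["fy"],1]); d=c["R"].T@d; o=-c["R"].T@c["t"]
    return (o+d*(z-o[2])/d[2])[:2]
a=np.linspace(0,2*np.pi,72,endpoint=False)
def cyl(r,z0,z1): return np.vstack([np.c_[r*np.cos(a),r*np.sin(a),0*a+z] for z in(z0,z1)])
def box(l,w,z0,z1,yaw):
    P=np.array([[x,y,z] for x in(-l/2,l/2) for y in(-w/2,w/2) for z in(z0,z1)]); k,s=np.cos(yaw),np.sin(yaw)
    return P@np.array([[k,s,0],[-s,k,0],[0,0,1]])
def moments(pts):
    m=cv2.moments(cv2.convexHull(pts.astype(np.float32))); return np.array([m["m10"],m["m01"]])/m["m00"]
DIM={"crock_wide":(.075,.09),"crock_narrow":(.059,.09),"lid_wide":(.06,.014),"lid_narrow":(.044,.014),"weight_wide":(.056,.03),"weight_narrow":(.038,.03)}
def model(n,yaw=0):
    P=cyl(DIM[n][0],0,DIM[n][1])
    if n[0]=="l": P=np.vstack([P,cyl(.014 if "wide" in n else .012,.014,.04)])
    if n[0]=="w": P=np.vstack([P,box(.1 if "wide" in n else .075,.014,.044,.058,yaw)])
    return P
def locate(n,cam,guess,yaw=0,z=0):
    """guess xy world; fits centroid of the convex hull of the mask nearest to the guess"""
    c=robot.get_calibration(cam); g=proj(c,[*guess,z+.02])[0]
    L=[d for d in robot.cut_out(cam,n) if np.hypot(*(np.array(d["centre"])[::-1]-g))<30]
    if not L: return None
    m=max(L,key=lambda d:d["p"])["mask"]; pts=np.argwhere(m)[:,::-1]; o=moments(pts); P=model(n,yaw)
    f=lambda x: moments(proj(c,P+[*x,z]))-o
    return least_squares(f,guess,x_scale=.01,diff_step=1e-3).x, len(pts)
def down(yaw):
    """tool pointing down, closing axis (tool y) along world angle yaw"""
    from scipy.spatial.transform import Rotation as R
    y=np.array([np.cos(yaw),np.sin(yaw),0]); z=np.array([0,0,-1.]); x=np.cross(y,z)
    return R.from_matrix(np.c_[x,y,z]).as_rotvec()
E
python3 - <<'E'
from h import *
px={"crock_wide":(249,159),"crock_narrow":(343,157),"lid_wide":(163,195),"lid_narrow":(328,219),"weight_wide":(196,260),"weight_narrow":(260,220)}
im=robot.capture("top"); sc=robot.capture("scene"); c=robot.get_calibration("top")
for n,u in px.items():
    g=unproj(c,u,.03); print(n,g.round(3),[ (r[0].round(4),r[1]) if (r:=locate(n,k,g)) else None for k in("top","scene")])
cv2.imwrite("pics/crop.png",np.hstack([cv2.resize(im[y-30:y+30,x-30:x+30],(390,390),interpolation=cv2.INTER_CUBIC) for x,y in(px["weight_wide"],px["weight_narrow"])]))
cv2.imwrite("pics/crop2.png",cv2.resize(im[125:300,130:390],None,fx=3,fy=3,interpolation=cv2.INTER_CUBIC))
E
```

```text
crock_wide [0.656 0.137] [(array([0.6491, 0.1341]), 2166), (array([0.6478, 0.1328]), 3052)]
crock_narrow [ 0.658 -0.154] [(array([ 0.6493, -0.1494]), 1418), (array([ 0.6489, -0.1498]), 2617)]
lid_wide [0.547 0.401] [(array([0.5528, 0.4078]), 1184), (array([0.5503, 0.4074]), 805)]
lid_narrow [ 0.466 -0.102] [(array([ 0.4699, -0.1023]), 653), (array([ 0.4516, -0.1004]), 315)]
weight_wide [0.347 0.299] [(array([0.3493, 0.2995]), 899), (array([0.3545, 0.3016]), 783)]
weight_narrow [0.466 0.105] [(array([0.4646, 0.1082]), 441), (array([0.4654, 0.1036]), 608)]
```

View pics/crop2.png

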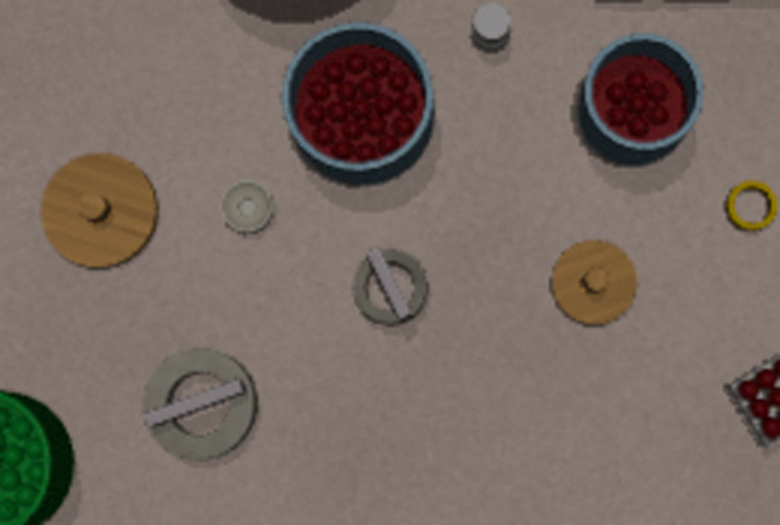

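View pics/crop.png

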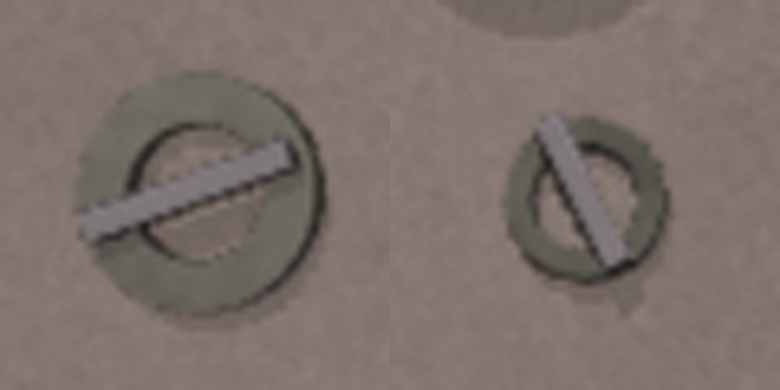

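The crop confirms the blue tubs, both wooden lids and both grey rings. The large weight's bar runs through about (179,265)–(211,254), and the small one's through about (255,209)–(265,230).

```bash
cat >> h.py <<'E'
CW=np.array([.6485,.1335]); CN=np.array([.649,-.1496])
def near_yaw(xy,yaw):
    # pick the half turn whose wrist angle is smallest
    best=None
    for y in(yaw,yaw+np.pi):
        q=robot.solve_ik([*xy,.2],down(y))
        if q is not None and (best is None or abs(q[5])<best[0]): best=(abs(q[5]),y)
    return best[1]
def pick(xy,yaw,h,opening,force):
    yaw=near_yaw(xy,yaw); o=down(yaw); robot.gripper_to(opening)
    robot.move_ptp([*xy,.2],o); robot.servo_line([*xy,h+.03],rate=.25); robot.servo_line([*xy,h],rate=.08)
    robot.gripper_to(0.0,force); s=robot.sense(); print("grip",s["width"],s["finger_force"],s["wrist_force"].round(1))
    robot.servo_line([*xy,h+.02],rate=.06); robot.servo_line([*xy,h+.125],rate=.2)
    s=robot.sense(); print("held",s["width"],s["finger_force"],s["wrist_force"].round(1),s["time_s"]); return yaw
def place(xy,yaw,h,zset,opening):
    """h: TCP height over object's underside; zset: underside height when set"""
    o=down(yaw); robot.servo_line([*xy,h+.125],o,rate=.25); robot.servo_line([*xy,h+zset+.015],rate=.12)
    w0=robot.sense()["wrist_force"][2]
    for d in np.arange(.010,-.0045,-.002):
        robot.servo_line([*xy,h+zset+d],rate=.04); w=robot.sense()["wrist_force"][2]
        if w-w0>2.5: break
    print("set at",d,"dF",w-w0,robot.sense()["position"].round(4))
    robot.gripper_to(opening); robot.servo_line([*xy,h+zset+.03],rate=.08); robot.servo_line([*xy,.24],rate=.3); print(robot.sense()["time_s"])
E
python3 - <<'E'
from h import *
c=robot.get_calibration("top")
for n,e,f,g in(("weight_wide",(179.1,265.1),(211.1,253.8),(.349,.3)),("weight_narrow",(254.6,208.6),(265.4,230.2),(.465,.107))):
    p,q=unproj(c,e,.058),unproj(c,f,.058); yaw=np.arctan2(*(q-p)[::-1]); print(n,(p+q)/2,np.hypot(*(q-p)),yaw,[locate(n,k,g,yaw) for k in("top","scene")])
L=np.array([.552,.4076]); h=.042
y=pick(L,np.arctan2(L[1],L[0])+np.pi/2,h,.055,40)
place(CW,y,h,.045,.05)
E
```

```text
weight_wide [0.34821056 0.29615274] 0.09968811764511583 -1.2438223944007725 [(array([0.34929495, 0.2994767 ]), 899), (array([0.35151346, 0.29848268]), 783)]
weight_narrow [0.46482582 0.10332599] 0.07263097088482105 -2.689922384355401 [(array([0.46464533, 0.1078476 ]), 441), (array([0.46493178, 0.10430148]), 608)]
grip 0.026473564827610183 39.77554142475128 [-0.2  1.   1.4]
held 0.026666736539180332 39.50904071331024 [ 0.2 -0.4 -2.3] 5.725
set at 0.0 dF 5.173151549913792 [0.6489 0.1336 0.0877]
10.6833
```

```bash
python3 - <<'E'
from h import *
L=np.array([.4695,-.1023]); h=.042
y=pick(L,np.arctan2(L[1],L[0])+np.pi/2,h,.05,40)
place(CN,y,h,.045,.046)
robot.move_ptp([.47,.1,.3],down(np.pi/2+.2))
im=robot.capture("top"); sc=robot.capture("scene")
for n,g in(("lid_wide",CW),("lid_narrow",CN)): print(n,locate(n,"top",g,z=.045))
cv2.imwrite("pics/b.png",np.hstack([cv2.resize(im[110:210,200:400],None,fx=2,fy=4)[:,:],cv2.resize(sc[190:310,180:380],(400,400))]))
E
```

```text
grip 0.022969808424486482 39.39502000808716 [-0.5  0.   4.7]
held 0.02249445868215773 39.19647932052612 [-0.4 -0.1 -2.2] 14.7417
set at 0.0 dF 4.191378568116231 [ 0.6494 -0.1497  0.0879]
19.2833
lid_wide (array([0.67579805, 0.1372579 ]), 602)
lid_narrow (array([ 0.64901633, -0.15187206]), 613)
```

View pics/b.png

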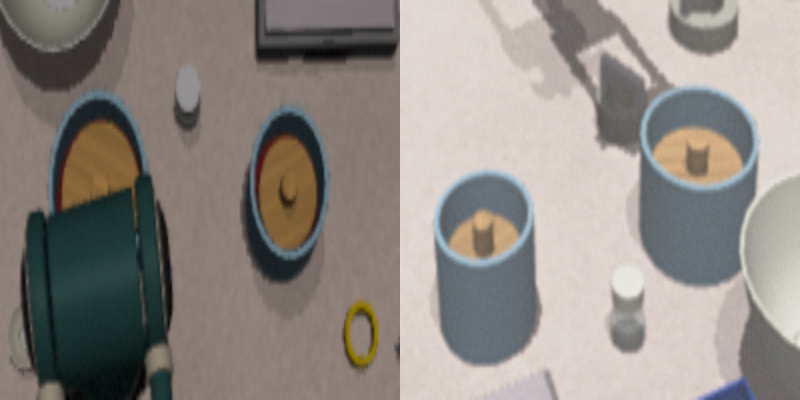

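Both lids lie flat in their own tubs. The narrow lid measures within 3 mm of the axis; the arm hides part of the wide lid in the top view, but the scene view shows it seated. Weights next.

```bash
python3 - <<'E'
from h import *
h=.058
W=np.array([.4648,.105]); y=pick(W,-2.69+np.pi/2,h,.045,70)
place(CN,y,h,.059,.04)
W=np.array([.350,.298]); y=pick(W,-1.244+np.pi/2,h,.045,90)
place(CW,y,h,.059,.04)
robot.move_ptp([.35,.4,.35],down(np.pi/2+.5))
im=robot.capture("top"); sc=robot.capture("scene")
for n,g in(("weight_wide",CW),("weight_narrow",CN)): print(n,locate(n,"top",g,z=.059))
cv2.imwrite("pics/c.png",np.hstack([cv2.resize(im[110:210,200:400],None,fx=2,fy=4)[:,:],cv2.resize(sc[190:310,180:380],(400,400))]))
E
```

```text
grip 0.012678522108158565 68.56709361076355 [-1.2  2.1  2.1]
held 0.01232659078765676 68.26035618782043 [-0.3  0.5 -3.5] 27.4667
set at 0.0 dF 3.2862995870050797 [ 0.6494 -0.1496  0.1177]
32.3333
grip 0.012416508939770775 88.25293779373169 [-0.4 -0.8  5.4]
held 0.012034120586236433 87.97523260116577 [-1.1 -0.1 -8. ] 37.1833
set at 0.0 dF 5.963848372283984 [0.6489 0.1335 0.118 ]
42.1667
weight_wide (array([0.64844757, 0.134267  ]), 946)
weight_narrow (array([ 0.65110749, -0.15035621]), 450)
```

View pics/c.png

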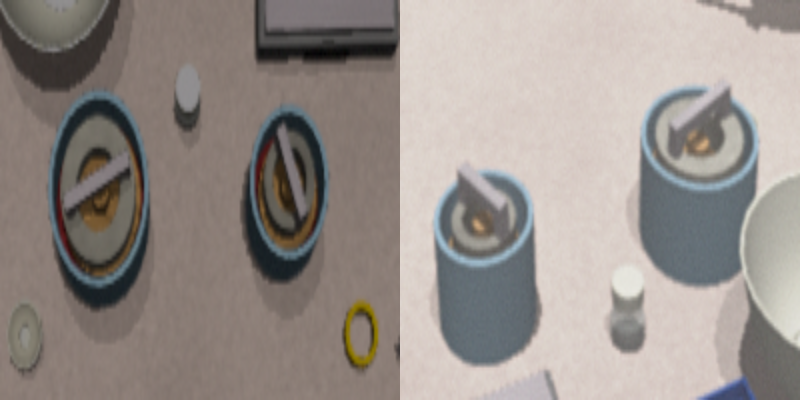

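Both weights sit level around the knobs in their own tubs, within about 3 mm of the axes, and the arm is clear. Handing in.

```bash
python3 -c "
from workcell import robot
robot.sleep(.5); print(robot.close_job())"
```

```text
the job is handed in; nothing more can be done
None
```

I placed the matching lid and ring weight in each blue tub, left the punnets alone, and handed the job in after about 43 s; the final pictures show both weights level around the knobs, but no verdict came back.

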